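Close a split bearing block over its shaft and hold it shut

ROBOT

A 6-joint arm with a two-finger parallel gripper is mounted at the origin on a cart in front of the work surface, level with it; the furniture and walls round the work are solid. World frame = base frame: x ahead of the robot, y to its left, z up, the work surface at z = 0. Lengths are in m, angles in rad, forces in N, time in s.
With the tool pointing down it reaches from about 0.35 to 0.775 m from the base axis. Payload 7.3 kg.
Tool frame: the origin (TCP) lies at the very end of the fingers, on their centre line; the grasp point (between the pads) lies 19 mm behind it; z points along the fingers, y is the line along which they close (so a half turn about z gives the same grasp; the last joint's range is limited). The gripper opens to 92 mm and grips with 3 to 60 N. Pads are 19 mm wide; open, the fingers measure 130 mm over their backs; the gripper's body (75 mm by 190 mm) begins 47 mm behind the grasp point.
Start: joints at [-1.43, 0.342, 1.524, -0, 1.275, -0.146], TCP at [0.149, -0.504, 0.207] pointing down, gripper open.
Joint ranges: [-2.53, 2.53], [-0.77, 2.02], [0.04, 2.7], [-1, 4.14], [0.28, 2.66], [-3.11, 3.11]. Speed limits (rad/s): [2.57, 2.57, 3.14, 3.14, 3.14, 3.14].

INTERFACE

Orientations are given as a unit quaternion [x, y, z, w].
In Python, from station import readout, optics, workorder gives the robot as it stands.
- The arm moves only by the shell command python3 -m creep 'ROWS' [OPENING] [FORCE]. ROWS is a JSON object of lists of equal length, an entry for each row: "delta_pos": the shift along the tool's x, y, z in cm, a list of three; "dr": the turn, a rotation vector about the tool's x, y, z in rad, a list of three. In form: {"delta_pos": [[tx, ty, tz], ...], "dr": [[wx, wy, wz], ...]}. A call has 1 to 20 rows; each row shifts and turns the commanded pose from where the row before left it, along the tool's axes as they then stand; what a row does not reach is not made up. A row lasts 1/8 s, in which the tool goes at most 62.5 mm and 10.7 degrees, less where a joint would pass 70% of its speed; a pose out of reach is approached as far as the arm can. A call with a gripper value outside its range is refused whole. OPENING is the opening, from -1 (shut) to 1 (fully open), set as the call begins (- or left out, the last holds). The fingers move at their own pace and stop on an object; FORCE is the grip in N (left out, the last holds). Time passes only in rows, so rows that do not move let the fingers close. It gives the time, the measured TCP pose, the force, the opening and the grip force at its end, in the units of the state.
- readout.sense(): the state, without advancing time (a new reading comes with each control period).
- optics.read_camera(name): name is "scene" or "top"; returns (picture, depth): 384x512x3 uint8, red, green, blue; 384x512 float32, m along the optical axis (not along the pixel's ray), 0 where there is no reading.
- optics.calibration(name): a dict with "fx", "fy", "cx", "cy" (pixels), "dist_coeffs" ([k1, k2, p1, p2, k3] as OpenCV has them; the pictures are not rectified), "extrinsics" (4x4, takes a point from world to camera coordinates). Camera axes: x right, y down, z forward; pixel columns grow to the right and rows downward; lengths in m; the calibration is good to about 2 mm. A picture is of the moment at which its call begins. calibration takes no time and is no camera call.
- workorder.close_job(): hands the job in; it is judged then, once.
The state is a dict: "time": time; "joints": joint angles; "qvel": joint speeds; "joint_efforts": joint torques, N m; "tcp_pos": TCP position; "orientation": TCP orientation; "contact_force": force on the tool from outside, world axes, zero at the start; "wrist_torque": the same for the moment, N m; "finger_gap": finger opening in m; "grasp_force": force on a finger pad.
Only numpy, scipy, OpenCV 4.12 (cv2) and the standard library are available. Lean on these libraries where they do the work, as an engineer would, in place of code of your own. Each camera call takes 0.05 s, during which the arm holds its last target. There are 200 camera calls.

TASK

Take the shaft with the ball bearing out of its wooden rest and lay it in the open lower half of the bearing block, the bearing down in the seat between the two end walls, and let go of it. Then set the cap over it on the two dowels, the large hole over the thick dowel, press it down against the rubber until its joint faces are shut all along, and finish while still holding it pressed shut, so that the bolts can be put in. Leave the two bolts and the spanner where they lie.

Things in the scene. Friction and masses are not known exactly. Their poses are not given: they have to be found in the camera images.
- lower_half: Lower half of a split bearing block, grey cast metal, bolted on a plywood board (126 x 204 x 15 mm); does not move. Origin: centre of the board's underside. x along the bore (shaft direction), y along the row of dowels, z up. Block 44 mm (x) by 168 mm (y); its bright joint face is 61 mm above the origin, and only the two dowels (and a shaft in the seat) stand above it.
- joint_face (a point): Centre of the lower half's joint face, its axes. Shut, the cap's origin lies here and its axes agree. The springy rubber bed holds bearing and cap 5 mm up (a little less with heavy ones) and yields straight down: 14 N total load before it starts, 25 N at 5 mm, so shutting takes a push of 12 to 17 N beyond the weights, more if the cap drags off-centre on the dowels. Let go, it lifts the cap.
- thick_dowel (a point): Foot of the thick dowel on the joint face, at y = +70 mm of the lower half: 14 mm diameter. The thin dowel, 10 mm diameter, stands at y = -70 mm. Both stand 20 mm above the joint face: straight for 11 mm, then tapered by about 3 mm all round to the tip.
- seat (a point): Middle of the bearing when the shaft rests on the rubber bed, cap not pressed: on the bore's axis, 5 mm above the joint face. The seat is half-round, 24 mm wide in x, between end walls at x = 12 to 20 mm either side, level with the joint face, with 16 mm radius notches for the shaft. Axes as the lower half's.
- shaft: Steel shaft, 25 mm diameter, 150 mm long, 0.6 kg, with a ball bearing in its middle (62 mm diameter, 17 mm wide, black seals). Origin: middle of the bearing, on the axis; x along the shaft. y and z may point anywhere round it; either end may point either way. The bearing's flat faces can be gripped from above, in the 18 mm above the shaft. Starts level in the rest, axis 52 mm above the table.
- vee_rest: Wooden rest, 104 x 70 x 56 mm, does not move. Origin: centre of its underside. Two uprights with 90 degree vee notches at x = -42 and +42 mm (16 mm thick) carry the shaft, which lies along x; the bearing hangs between them.
- cap: Upper half (cap) of the block, grey cast metal, 44 x 168 x 50 mm, 0.45 kg, lying joint face down on the table. Origin: centre of the joint face; z up, y along the row of holes. On the arch is a flat pad, 40 (x) x 34 (y) mm, z = 31 to 50 mm; its end faces at x = -20 and +20 mm can be gripped from above. Lugs 16 mm thick. Notches of 16 mm radius in its end walls clear the shaft.
- cap_large_hole (a point): Centre of the large dowel hole (16 mm, through the lug) in the cap's joint face, at y = +70 mm of the cap, the side of the small grease nipple; it goes over the thick dowel. The 13 mm holes at y = -50 and +50 mm are for the bolts.
- cap_small_hole (a point): Centre of the small dowel hole (12 mm, right through) in the cap's joint face, at y = -70 mm of the cap; it goes over the thin dowel.
- bolt_1: Hex bolt 18 x 42 x 16 mm lying on the table, a bystander.
- bolt_2: Hex bolt 18 x 47 x 16 mm lying on the table, a bystander.
- spanner_19: Open-ended spanner 158 x 39 x 8 mm lying on the table, a bystander.
Not all that is in view belongs to the job. What is shaped like the shaft but orange is not meant.

How it is judged:
On the way, in this order (a step that is already met when the one before it is completed fails the run):
1. the shaft lies let go in the lower half, its bearing on the rubber bed between the end walls (horizontal distance between shaft and seat below 0.006 m and z of shaft in the frame of seat between -0.007 and 0.004 m and angle between the x axis of shaft and the x axis of lower_half, either way round below 0.15 rad and contact force between shaft and the fingers below 0.5 N and linear speed of shaft below 0.03 m/s), for 0.2 s.
2. the cap is on its dowels and pressed shut over the bearing (horizontal distance between cap_large_hole and thick_dowel below 0.004 m and z of each of cap_large_hole, cap_small_hole in the frame of joint_face below 0.002 m and horizontal distance between cap and joint_face below 0.004 m), for 0.3 s.
At the end, for the whole second after the job is handed in: The robot holds the cap shut: both ends of its joint face within 2 mm of the lower half's, its centre and large hole within 4 mm of the block's centre and thick dowel, the bearing inside within 6 mm of its seat and pushed into the rubber, the robot touching the cap with over 4 N, the cap at rest (all of step 2 and horizontal distance between shaft and seat below 0.006 m and z of shaft in the frame of seat below -0.002 m and contact force between any of the fingers, the arm and cap above 4 N and linear speed of cap below 0.02 m/s); the arm keeps its last pose, push and grip.
It fails at once if a bystander (bolt or spanner) is moved by more than 30 mm (distance of any of bolt_1, bolt_2, spanner_19 from where it was at the start of the episode above 0.03 m).
It also fails if it takes over 69 s, if anything falls off the work surface, if the arm or the gripper's body presses on something with over 40 N, if the wrist force passes 120 N, or if a joint passes its speed limit or range.

## Working session

There is one attempt and no reset: what is moved stays moved. The work goes in short steps, Python scripts to look and compute and a shell command to move; the robot and the scene stay as the last step left them, time stands still between calls to the robot, and variables do not carry over. Pictures are saved under pics/ and viewed, at most 10 in all, crops included, and the job is handed in when it is done.

```bash
mkdir -p pics; ls
cat > h.py <<'E'
import numpy as np, cv2
from station import readout, optics, workorder
def cap(name):
    im,d=optics.read_camera(name); np.savez(f'{name}.npz',im=im,d=d); return im,d
def load(name):
    z=np.load(f'{name}.npz'); return z['im'],z['d']
def cloud(name,d):
    c=optics.calibration(name); K=np.array([[c['fx'],0,c['cx']],[0,c['fy'],c['cy']],[0,0,1.]])
    h,w=d.shape; u,v=np.meshgrid(np.arange(w),np.arange(h))
    p=cv2.undistortPoints(np.stack([u,v],-1).reshape(-1,1,2).astype(float),K,np.array(c['dist_coeffs'],float)).reshape(h,w,2)
    P=np.concatenate([p*d[...,None],d[...,None]],-1)
    T=np.array(c['extrinsics']); W=(P-T[:3,3])@T[:3,:3]
    W[d<=0]=np.nan; return W
E
python3 - <<'E'
from h import *
s=readout.sense(); print(s)
for n in('scene','top'):
    im,d=cap(n); cv2.imwrite(f'pics/{n}0.png',cv2.resize(im[...,::-1],(768,576)))
    c=optics.calibration(n); T=np.array(c['extrinsics']); print(n,-T[:3,:3].T@T[:3,3],T[2,:3],c['fx'])
E
```

```text
pics
{'time': 0.0, 'joints': array([-1.42997600e+00,  3.42747525e-01,  1.52503302e+00, -9.44527776e-06,
        1.27539457e+00, -1.45991361e-01]), 'qvel': array([ 3.73300696e-04, -1.00847994e-03,  2.87004883e-04, -1.44833041e-03,
       -4.12318484e-05,  2.58181549e-04]), 'joint_efforts': array([-2.39805006e-03, -4.31252682e+01, -2.44216275e+01,  7.15808664e-02,
        5.61466638e-02, -1.40615430e-04]), 'tcp_pos': array([ 0.14847968, -0.50310131,  0.20582653]), 'orientation': array([ 9.89734485e-01,  1.42916138e-01, -2.47122980e-06, -7.91241740e-04]), 'contact_force': array([ 0.73137609, -0.33322911, -0.12892456]), 'wrist_torque': array([-0.00274997, -0.04032099, -0.01165924]), 'grasp_force': 0.0, 'finger_gap': 0.09171915973843374}
scene [-0.49352043  0.4934847   0.77542169] [ 0.74790139 -0.35442171 -0.56127423] 453.0233503842713
top [0.22694681 0.03990829 1.40651857] [ 0.18874357 -0.00867153 -0.98198812] 447.0427562909987
```

View pics/top0.png

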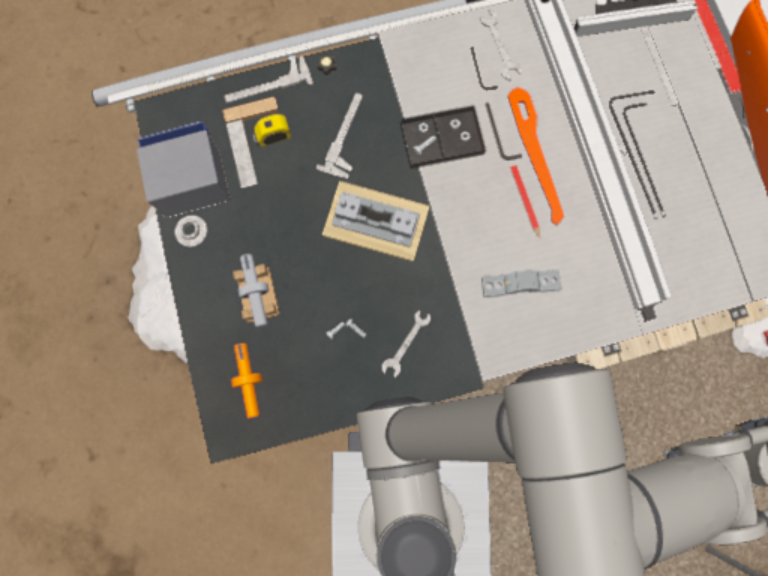

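View pics/scene0.png

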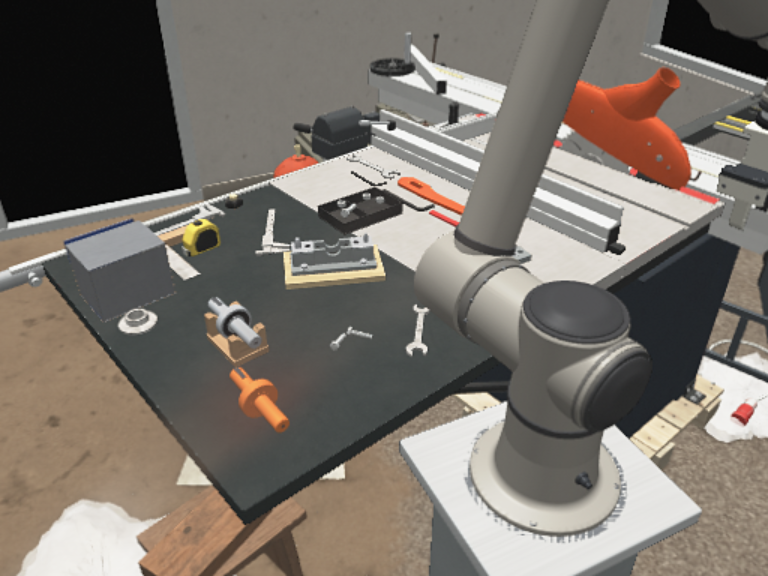

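The top view shows the steel shaft in its wooden rest at (256,290). An orange look-alike lies at (247,380). The lower half on its board is at (376,220), the cap at (522,283), the bolts at (347,328) and the spanner at (407,343). The shaft meant is the grey steel one at (256,290), because it lies in the wooden rest. I'll confirm this in crops and measure.

Run:
```python
from h import *
im,d=load('top')
def crop(u0,u1,v0,v1): return cv2.resize(im[v0:v1,u0:u1,::-1],(396,280),interpolation=cv2.INTER_CUBIC)
# pixel native = view/1.5 ; all crops 85x60
a=crop(128,213,163,223);b=crop(208,293,118,178);c=crop(305,390,158,218);e=crop(128,213,223,283)
cv2.imwrite('pics/crops.png',np.vstack([np.hstack([a,b]),np.hstack([c,e])]))
W=cloud('top',d)
for n,(u0,u1,v0,v1),zl in (('shaft',(150,195,160,225),.03),('block',(205,295,110,180),.045),('board',(205,295,110,180),.008),('cap',(310,385,170,205),.006)):
    P=W[v0:v1,u0:u1].reshape(-1,3); P=P[P[:,2]>zl]; 
    if n=='board': P=P[P[:,2]<.02]
    r=cv2.minAreaRect(P[:,:2].astype(np.float32)*1000); print(n,len(P),r,np.percentile(P[:,2],[5,50,95]).round(4))
P=W[200:215,250:300].reshape(-1,3);print('table',np.nanmedian(P[:,2]))
```

```text
shaft 666 ((477.6221008300781, 319.541259765625), (147.80125427246094, 64.13429260253906), 14.152120590209961) [0.0413 0.0618 0.0823]
block 645 ((638.3798828125, 68.29544067382812), (167.86241149902344, 46.059837341308594), 73.24613952636719) [0.0472 0.0613 0.0681]
board 1080 ((648.18310546875, 70.11534118652344), (289.1422119140625, 233.73158264160156), 89.32036590576172) [0.009  0.0157 0.0194]
cap 835 ((503.6387939453125, -242.5257568359375), (244.7823028564453, 111.93196105957031), 89.71089172363281) [0.0064 0.0186 0.0531]
table 0.0017299341660108524
```

View pics/crops.png

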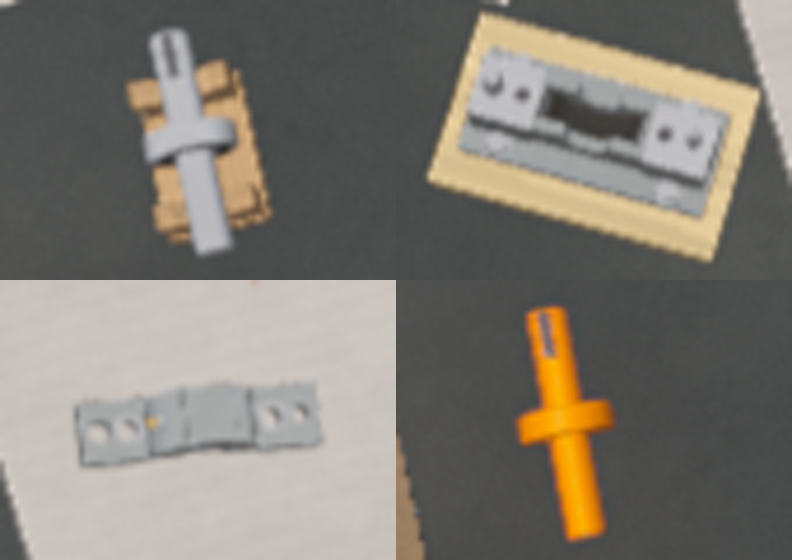

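The crops confirm it. Top left is the grey steel shaft in the wooden rest, which is the one meant; bottom right is the orange decoy. The cap's yellow grease nipple is left of its pad, at crop (152,422), i.e. on the world +y side. Next I'll refine the poses.

```bash
cat > fit.py <<'E'
from h import *
from scipy.optimize import minimize
def rectfit(P,L,Wd,x0):
    # maximise area overlap: penalise points outside a fixed-size rectangle (soft), both ends balanced
    def cost(q):
        c,s=np.cos(q[2]),np.sin(q[2]); D=P[:,:2]-q[:2]
        a=np.abs(D@[c,s])-L/2; b=np.abs(D@[-s,c])-Wd/2
        return np.sum(np.maximum(a,0)**2+np.maximum(b,0)**2)
    return minimize(cost,x0,method='Nelder-Mead',options=dict(xatol=1e-6,fatol=1e-12,maxiter=4000)).x
if __name__=='__main__':
  for n in('top','scene'):
    im,d=load(n); W=cloud(n,d).reshape(-1,3); print(n)
    near=lambda c,r:W[np.hypot(W[:,0]-c[0],W[:,1]-c[1])<r]
    P=near((.638,.068),.13); J=P[(P[:,2]>.055)&(P[:,2]<.066)]; 
    Q=P[(P[:,2]>.0675)&(P[:,2]<.095)]
    print(' joint n',len(J),'z',np.median(J[:,2]),'fit',rectfit(J,.160,.042,[.638,.068,np.radians(73.2)]),cv2.minAreaRect(J[:,:2].astype(np.float32)*1000))
    u=np.array([np.cos(np.radians(73.2)),np.sin(np.radians(73.2))])
    for sgn in(1,-1):
        q=Q[sgn*((Q[:,:2]-[.638,.068])@u)>.02]; print(' dowel',sgn,len(q),q.mean(0),q[:,2].max() if len(q) else 0, 'extent',np.ptp(q[:,:2],0))
    S=near((.478,.32),.1); A=S[(S[:,2]>.056)]
    q=cv2.minAreaRect(A[:,:2].astype(np.float32)*1000);print(' shaft',len(A),q, 'ztop',np.percentile(A[:,2],99))
    B=A[A[:,2]>.072]; print(' bearing',len(B),B.mean(0),cv2.minAreaRect(B[:,:2].astype(np.float32)*1000))
    C=near((.50,-.24),.11); 
    for zl,zh in((.009,.06),(.009,.022),(.043,.06)):
        c=C[(C[:,2]>zl)&(C[:,2]<zh)]
        if len(c)>10: print(' cap',zl,len(c),np.median(c[:,2]),c.mean(0),cv2.minAreaRect(c[:,:2].astype(np.float32)*1000))
    T=np.concatenate([near((.50,-.35),.03),near((.55,-.24),.02)]); print(' table cap',np.median(T[:,2]))
    for nm,c,r in(('bolts',(.46,.11),.06),('spanner',(.43,.0),.09)):
        t=near(c,r);t=t[t[:,2]>.006]; print(nm,len(t),t[:,:2].min(0),t[:,:2].max(0)) if len(t) else None
E
python3 fit.py
```

```text
top
 joint n 423 z 0.06189543430977723 fit [0.63753277 0.06788596 1.29162846] ((638.4231567382812, 68.10675048828125), (167.55001831054688, 45.13304138183594), 73.65357208251953)
 dowel 1 25 [0.65407036 0.12806916 0.07489081] 0.08617655588067491 extent [0.0361737  0.05581867]
 dowel -1 15 [0.6199998  0.00208379 0.07412066] 0.08409160638511935 extent [0.0259685  0.02804923]
 shaft 504 ((477.5673828125, 319.7707214355469), (147.79501342773438, 63.33904266357422), 13.96220588684082) ztop 0.08730596972302361
 bearing 95 [0.47924426 0.31983652 0.0804923 ] ((475.2099914550781, 317.0546875), (104.8642578125, 46.91620635986328), 33.54539489746094)
 cap 0.009 700 0.02030707707550903 [ 0.49716577 -0.23827719  0.02771789] ((507.41064453125, -235.88803100585938), (198.45767211914062, 166.24986267089844), 33.3014030456543)
 cap 0.009 386 0.016921885417215135 [ 0.49763754 -0.24049738  0.01645392] ((507.41064453125, -235.88803100585938), (198.45767211914062, 166.24986267089844), 33.3014030456543)
 cap 0.043 177 0.04965555960205733 [ 0.49790204 -0.23871661  0.04996769] ((498.57305908203125, -239.971
[... 691 characters left out ...]
), 14.106574058532715) ztop 0.08161514598670642
 bearing 93 [0.47592177 0.32148861 0.07740501] ((477.4886779785156, 319.98681640625), (20.462167739868164, 44.70762634277344), 5.550381660461426)
 cap 0.009 75 0.014537942428889313 [ 0.49503914 -0.30861561  0.0145357 ] ((499.18841552734375, -304.7630920410156), (43.298362731933594, 41.66689682006836), 10.186544418334961)
 cap 0.009 75 0.014537942428889313 [ 0.49503914 -0.30861561  0.0145357 ] ((499.18841552734375, -304.7630920410156), (43.298362731933594, 41.66689682006836), 10.186544418334961)
 table cap -0.00032759614417587397
bolts 38 [0.40123279 0.1041208 ] [0.41717467 0.14386049]
spanner 64 [ 0.34384574 -0.03569664] [0.43948406 0.0264125 ]
```

The scene depth shows the dowel on the +y side spanning about 14 mm and the other about 9 mm, so the thick dowel is on the +y side. Tool x should therefore point roughly along world +y for both jobs. I'll turn first, then travel.

```bash
cat > go.py <<'E'
# usage: go.py x y z yaw_toolx_deg : prints needed tool-frame shift (cm) and turn (rotvec, tool axes)
import sys,numpy as np
from scipy.spatial.transform import Rotation as R
from station import readout
s=readout.sense(); x,y,z,w=map(float,sys.argv[1:5]); w=np.radians(w)
r0=R.from_quat(s['orientation']); c,n=np.cos(w),np.sin(w)
r1=R.from_matrix(np.array([[c,n,0],[n,-c,0],[0,0,-1]]))
print('t',round(s['time'],2),'pos',s['tcp_pos'].round(4),'f',s['contact_force'].round(2),'gap',round(s['finger_gap'],4),'grip',s['grasp_force'],'j',s['joints'].round(2))
print('shift cm (now frame)',(r0.inv().apply([x,y,z]-s['tcp_pos'])*100).round(2),'turn',(r0.inv()*r1).as_rotvec().round(4))
print('shift cm (after turn)',(r1.inv().apply([x,y,z]-s['tcp_pos'])*100).round(2))
E
python3 -m creep '{"delta_pos":[[0,0,0],[0,0,0],[0,0,0],[0,0,0],[0,0,0],[0,0,0],[0,0,0],[0,0,0],[0,0,0],[0,0,0]],"dr":[[0,0,-0.153],[0,0,-0.153],[0,0,-0.153],[0,0,-0.153],[0,0,-0.153],[0,0,-0.153],[0,0,-0.153],[0,0,-0.153],[0,0,-0.153],[0,0,-0.153]]}' 1 40
python3 -m creep '{"delta_pos":[[3,4.2,0],[3,4.2,0],[3,4.2,0],[3,4.2,0],[3,4.2,0],[3,4.2,0],[3,4.2,0],[3,4.2,0],[3,4.2,0],[5,1.5,0],[5,1.5,0],[5,1.5,0],[5,1.5,0],[5,1.5,0],[5,1.5,0],[5,1.5,0],[5,1.5,0]],"dr":[[0,0,0],[0,0,0],[0,0,0],[0,0,0],[0,0,0],[0,0,0],[0,0,0],[0,0,0],[0,0,0],[0,0,0],[0,0,0],[0,0,0],[0,0,0],[0,0,0],[0,0,0],[0,0,0],[0,0,0]]}'
python3 go.py .4775 .320 .12 104.05
```

```text
time: 1.35
tcp_pos: [0.1485, -0.5033, 0.2061]
orientation: [0.613, 0.79, 0.0, -0.0]
contact_force: [0.3, -0.2, 0.7]
finger_gap: 0.0918
grasp_force: 0.0
time: 3.48
tcp_pos: [0.4681, 0.2692, 0.2062]
orientation: [0.615, 0.789, -0.0, -0.0]
contact_force: [1.6, -0.1, 0.5]
finger_gap: 0.0918
grasp_force: 0.0
t 3.48 pos [0.4681 0.2692 0.2062] f [ 1.57 -0.06  0.55] gap 0.0918 grip 0.0 j [ 0.38  0.37  1.48 -0.    1.29  0.13]
shift cm (now frame) [4.7  2.16 8.61] turn [-0.0005  0.0003  0.0008]
shift cm (after turn) [4.7  2.15 8.62]
```

```bash
python3 -m creep '{"delta_pos":[[2.3,1.1,2],[2.4,1.05,2.6],[0,0,2],[0,0,2],[0,0,0]],"dr":[[0,0,0],[0,0,0],[0,0,0],[0,0,0],[0,0,0]]}'
python3 go.py .4775 .320 .068 104.05
python3 - <<'E'
from h import *
from fit import rectfit
from scipy import ndimage
for n in('top','scene'):
    im,d=cap(n)
    W=cloud(n,d); dist=np.hypot(W[...,0]-.5,W[...,1]+.24)
    M=(dist<.11)&(W[...,2]>.010)&(W[...,2]<.06); L,k=ndimage.label(M); 
    if k==0: continue
    M=L==1+np.argmax(np.bincount(L.ravel())[1:])
    P=W[M]; print(n,len(P),cv2.minAreaRect(P[:,:2].astype(np.float32)*1000), 'fit',rectfit(P,.162,.040,[.5,-.24,np.radians(90)]))
    T=P[P[:,2]>.045]; print(' pad',len(T),np.median(T[:,2]),T.mean(0),cv2.minAreaRect(T[:,:2].astype(np.float32)*1000))
    G=P[P[:,2]<.022]; D=G[:,:2]-G[:,:2].mean(0); w,v=np.linalg.eigh(D.T@D); print(' lug yaw',np.degrees(np.arctan2(v[1,1],v[0,1])),np.median(G[:,2]))
    # bystander-safe picture
    if n=='scene': cv2.imwrite('pics/s1.png',np.hstack([cv2.resize(im[180:270,100:230,::-1],(433,300),interpolation=2),cv2.resize(im[120:210,280:390,::-1],(366,300),interpolation=2)]))
E
```

```text
time: 4.1
tcp_pos: [0.4766, 0.3178, 0.1187]
orientation: [0.615, 0.789, -0.002, -0.001]
contact_force: [0.3, 0.0, 0.3]
finger_gap: 0.0916
grasp_force: 0.0
t 4.1 pos [0.4766 0.3178 0.1187] f [0.3  0.04 0.34] gap 0.0916 grip 0.0 j [ 0.45  0.51  1.51 -0.    1.12  0.21]
shift cm (now frame) [0.2  0.17 5.07] turn [-0.0043  0.001   0.0009]
shift cm (after turn) [0.19 0.14 5.07]
top 675 ((498.685791015625, -240.55300903320312), (46.571022033691406, 167.0410919189453), 6.05009651184082) fit [ 0.49812883 -0.24012173  1.66644165]
 pad 162 0.05042067531860091 [ 0.49839598 -0.23968076  0.05044366] ((497.04132080078125, -238.28488159179688), (41.38340759277344, 48.23119354248047), 1.2520110607147217)
 lug yaw 95.60433706839609 0.01745553251973005
scene 553 ((495.2212219238281, -241.3052215576172), (51.25901794433594, 169.88571166992188), 4.782089710235596) fit [ 0.4953256  -0.24095791  1.66084702]
 pad 88 0.04865447524793485 [ 0.49517527 -0.23899398  0.04871142] ((497.1607360839844, -238.44932556152344), (45.36076354980469, 39.34230041503906), 1.3668272495269775)
 lug yaw 94.47938973925415 0.01524831905357912
```

View pics/s1.png

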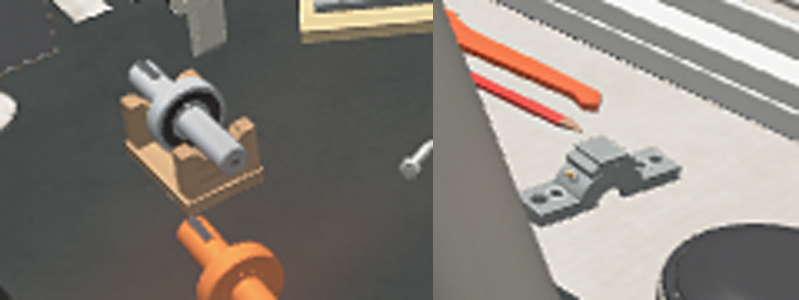

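The crop shows the gripper finger over the steel shaft in its rest, and on the right the cap with its yellow nipple facing the camera, i.e. the +y end. I'll descend and grip.

```bash
python3 -m creep '{"delta_pos":[[0.2,0.15,1.3],[0,0,1.3],[0,0,1.3],[0,0,0.9],[0,0,0.2],[0,0,0]],"dr":[[-0.004,0.001,0],[0,0,0],[0,0,0],[0,0,0],[0,0,0],[0,0,0]]}'
python3 go.py .4775 .320 .0675 104.05
```

```text
time: 4.95
tcp_pos: [0.479, 0.3208, 0.0705]
orientation: [0.615, 0.788, 0.002, 0.001]
contact_force: [-1.1, 0.2, -0.2]
finger_gap: 0.0913
grasp_force: 0.0
t 4.95 pos [0.479  0.3208 0.0705] f [-1.13  0.24 -0.21] gap 0.0913 grip 0.0 j [0.46 0.57 1.56 0.   1.01 0.21]
shift cm (now frame) [-0.04 -0.17  0.3 ] turn [ 0.0041 -0.001   0.0007]
shift cm (after turn) [-0.04 -0.17  0.3 ]
```

```bash
python3 -m creep '{"delta_pos":[[0,-0.1,0.15],[0,0,0.1],[0,0,0],[0,0,0]],"dr":[[0.004,-0.001,0],[0,0,0],[0,0,0],[0,0,0]]}'
python3 go.py .4775 .320 .0675 104.05
python3 -m creep '{"delta_pos":[[0,0,0],[0,0,0],[0,0,0],[0,0,0],[0,0,0],[0,0,0],[0,0,0],[0,0,0]],"dr":[[0,0,0],[0,0,0],[0,0,0],[0,0,0],[0,0,0],[0,0,0],[0,0,0],[0,0,0]]}' -1 45
python3 go.py .4775 .320 .0675 104.05
```

```text
time: 5.45
tcp_pos: [0.478, 0.3205, 0.0681]
orientation: [0.615, 0.789, 0.0, 0.0]
contact_force: [-0.1, 0.1, -0.9]
finger_gap: 0.0921
grasp_force: 0.0
t 5.45 pos [0.478  0.3205 0.0681] f [-0.09  0.1  -0.88] gap 0.0921 grip 0.0 j [ 0.46  0.57  1.56 -0.    1.01  0.21]
shift cm (now frame) [-0.04 -0.06  0.06] turn [0.0001 0.0001 0.0008]
shift cm (after turn) [-0.04 -0.06  0.06]
time: 6.45
tcp_pos: [0.4779, 0.3205, 0.068]
orientation: [0.615, 0.789, -0.0, 0.0]
contact_force: [0.2, 0.3, -0.3]
finger_gap: 0.0168
grasp_force: 0.0
t 6.45 pos [0.4779 0.3205 0.068 ] f [ 0.24  0.26 -0.33] gap 0.0168 grip 0.0 j [ 0.46  0.57  1.56 -0.    1.01  0.21]
shift cm (now frame) [-0.04 -0.05  0.05] turn [-0.      0.0001  0.0008]
shift cm (after turn) [-0.04 -0.05  0.05]
```

```bash
python3 -m creep '{"delta_pos":[[0,0,0],[0,0,0],[0,0,-0.5],[0,0,-1],[0,0,-1.5],[0,0,-2],[0,0,-2],[0,0,-2],[0,0,-2],[0,0,-1],[0,0,0]],"dr":[[0,0,0],[0,0,0],[0,0,0],[0,0,0],[0,0,0],[0,0,0],[0,0,0],[0,0,0],[0,0,0],[0,0,0],[0,0,0]]}'
python3 go.py .637 .0683 .188 73.3
```

```text
time: 7.82
tcp_pos: [0.4782, 0.3207, 0.189]
orientation: [0.615, 0.789, 0.001, 0.0]
contact_force: [0.0, 0.4, -0.4]
finger_gap: 0.0001
grasp_force: 0.0
t 7.83 pos [0.4782 0.3207 0.189 ] f [ 0.04  0.39 -0.36] gap 0.0001 grip 0.0 j [ 0.46  0.45  1.41 -0.    1.28  0.21]
shift cm (now frame) [-28.34   9.25   0.11] turn [ 0.0017 -0.0008  0.5375]
shift cm (after turn) [-19.61  22.46   0.1 ]
```

```bash
python3 - <<'E'
from h import *
im,d=cap('scene'); cv2.imwrite('pics/s2.png',cv2.resize(im[130:270,80:280,::-1],(800,560),interpolation=2))
E
python3 fit.py | grep -E "^ (shaft|bear)|top|scene"
```

```text
top
 shaft 3050 ((467.61334228515625, 311.7989501953125), (157.05410766601562, 143.19932556152344), 37.44208526611328) ztop 0.5087278621525069
 bearing 3017 [0.46241723 0.30937857 0.47502556] ((467.61334228515625, 311.7989501953125), (157.05410766601562, 143.19932556152344), 37.44208526611328)
scene
 shaft 6575 ((473.5880126953125, 336.5008239746094), (192.1077117919922, 112.29778289794922), 12.661079406738281) ztop 0.5687321632463258
 bearing 6234 [0.4437205  0.33334207 0.41389626] ((473.5880126953125, 336.5008239746094), (192.1077117919922, 112.29778289794922), 12.661079406738281)
```

View pics/s2.png

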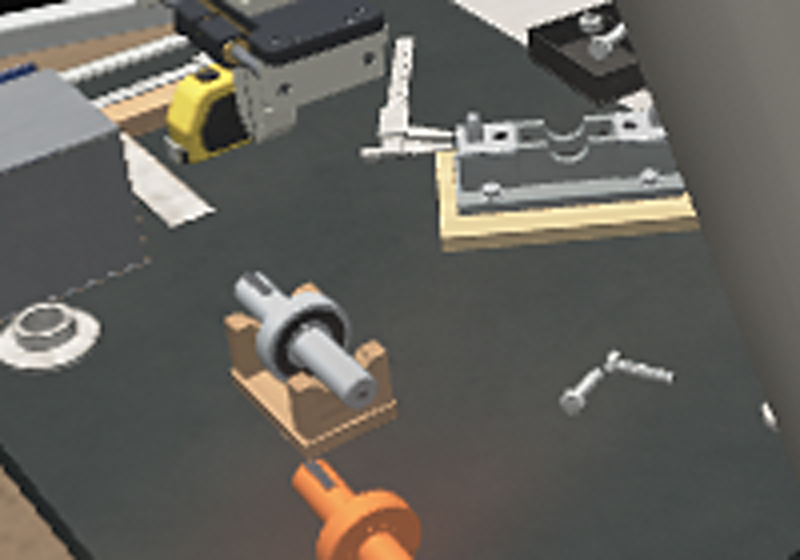

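```bash
python3 - <<'E'
from h import *
for n in('top','scene'):
    im,d=cap(n); W=cloud(n,d); c=optics.calibration(n); T=np.array(c['extrinsics'])
    K=np.array([[c['fx'],0,c['cx']],[0,c['fy'],c['cy']],[0,0,1.]])
    for p in ((.478,.3205,.189),(.4775,.32,.083)):
        print(n,p,cv2.projectPoints(np.array([p]),cv2.Rodrigues(T[:3,:3])[0],T[:3,3],K,np.array(c['dist_coeffs']))[0].ravel())
    P=W.reshape(-1,3); P=P[(np.hypot(P[:,0]-.478,P[:,1]-.32)<.25)&(P[:,2]>.12)&(P[:,2]<.4)]
    for lo in np.arange(.12,.30,.01):
        q=P[(P[:,2]>lo)&(P[:,2]<lo+.01)]
        if len(q)>3: print(n,round(lo,3),len(q),q.min(0).round(3),q.max(0).round(3))
E
python3 - <<'E'
from station import readout
print(readout.sense())
E
```

```text
top (0.478, 0.3205, 0.189) [158.98367496 184.64995139]
top (0.4775, 0.32, 0.083) [166.88551586 191.83106004]
top 0.12 74 [0.666 0.39  0.12 ] [0.713 0.482 0.127]
top 0.28 5 [0.493 0.288 0.284] [0.566 0.305 0.289]
top 0.29 8 [0.495 0.29  0.29 ] [0.562 0.303 0.3  ]
scene (0.478, 0.3205, 0.189) [148.24288076 169.93562438]
scene (0.4775, 0.32, 0.083) [153.87548054 204.69911521]
scene 0.2 6 [0.469 0.309 0.207] [0.483 0.332 0.21 ]
scene 0.21 27 [0.461 0.308 0.21 ] [0.488 0.334 0.22 ]
scene 0.22 49 [0.457 0.307 0.22 ] [0.491 0.335 0.23 ]
scene 0.23 28 [0.457 0.323 0.23 ] [0.493 0.335 0.24 ]
scene 0.24 24 [0.454 0.325 0.241] [0.494 0.335 0.25 ]
scene 0.25 16 [0.458 0.325 0.25 ] [0.483 0.334 0.258]
scene 0.27 138 [0.384 0.264 0.271] [0.558 0.378 0.28 ]
scene 0.28 259 [0.382 0.265 0.28 ] [0.555 0.378 0.29 ]
scene 0.29 259 [0.378 0.264 0.29 ] [0.557 0.378 0.3  ]
{'time': 7.975, 'joints': array([ 4.57561548e-01,  4.49652099e-01,  1.41175428e+00, -8.02734055e-05,
        1.28176987e+00,  2.11640628e-01]), 'qvel': array([0.00153448, 0.00450897, 0.00030917, 0.00057897, 0.00069332,
       0.00064075]), 'joint_efforts': array([ 1.67529273e-02, -4.92757595e+01, -2.48036778e+01,  8.42907373e-02,
        2.17995612e-02,  1.55493772e-04]), 'tcp_pos': array([0.47748675, 0.32025305, 0.18718275]), 'orientation': array([ 6.15031558e-01,  7.88502096e-01, -7.29454088e-04, -3.10352141e-04]), 'contact_force': array([-0.66994827, -0.07750575, -0.71886136]), 'wrist_torque': array([-0.0072847 , -0.1592857 ,  0.02005923]), 'grasp_force': 0.0, 'finger_gap': 0.0005707957648201521}
```

The shaft is undisturbed; the fingers closed above it. The depth data put the real fingertips about 15 to 17 mm higher than the reported TCP. I'll check that with a gentle touch on bare table.

```bash
python3 -m creep '{"delta_pos":[[-4,-0.2,0],[-4,-0.2,0],[-4,-0.2,0],[0,0,4],[0,0,4],[0,0,4],[0,0,3],[0,0,1.5],[0,0,0],[0,0,0]],"dr":[[0,0,0],[0,0,0],[0,0,0],[0,0,0],[0,0,0],[0,0,0],[0,0,0],[0,0,0],[0,0,0],[0,0,0]]}'
python3 - <<'E'
from h import *
n='scene'; im,d=cap(n); W=cloud(n,d); P=W.reshape(-1,3)
s=readout.sense(); p=s['tcp_pos']; print(p)
P=P[(np.hypot(P[:,0]-p[0],P[:,1]-p[1])<.03)&(P[:,2]<.2)]
for lo in np.arange(-.01,.12,.01):
    q=P[(P[:,2]>lo)&(P[:,2]<lo+.01)]
    if len(q)>3: print(n,round(lo,3),len(q),q.min(0).round(3),q.max(0).round(3))
cv2.imwrite('pics/s3.png',cv2.resize(im[140:260,100:270,::-1],(680,480),interpolation=2))
E
```

```text
time: 9.22
tcp_pos: [0.5021, 0.2029, 0.024]
orientation: [0.615, 0.789, 0.001, 0.001]
contact_force: [0.5, 0.3, 0.4]
finger_gap: 0.0007
grasp_force: 0.0
[0.5022107  0.20289091 0.02416641]
scene -0.01 177 [ 0.474  0.173 -0.006] [ 0.532  0.231 -0.   ]
scene 0.0 37 [0.472 0.175 0.   ] [0.531 0.232 0.003]
scene 0.04 8 [0.491 0.196 0.044] [0.504 0.215 0.05 ]
scene 0.05 24 [0.484 0.196 0.051] [0.514 0.217 0.06 ]
scene 0.06 29 [0.48  0.199 0.061] [0.514 0.216 0.07 ]
scene 0.07 31 [0.478 0.199 0.07 ] [0.515 0.218 0.08 ]
scene 0.08 17 [0.482 0.202 0.08 ] [0.506 0.215 0.087]
scene 0.09 5 [0.479 0.206 0.09 ] [0.494 0.212 0.094]
```

View pics/s3.png

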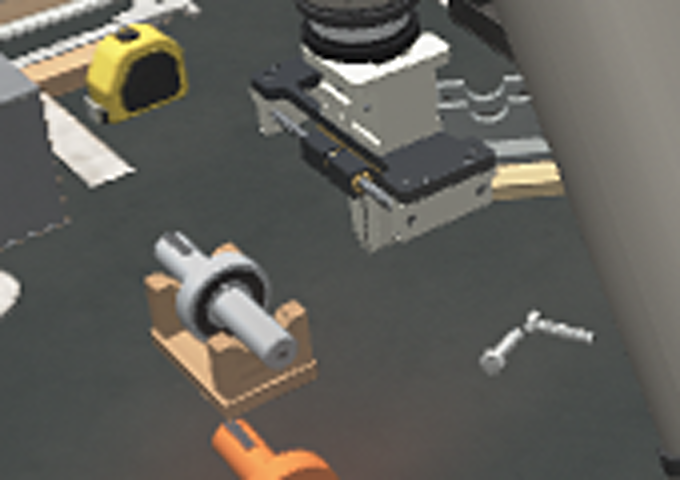

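The picture shows the gripper body at (400,170) with the fingers under it, still visibly clear of the table although the reported z is 24 mm. I'll keep probing gently.

```bash
python3 -m creep '{"delta_pos":[[0,0,0.5],[0,0,0.5],[0,0,0.3],[0,0,0.3],[0,0,0],[0,0,0]],"dr":[[0,0,0],[0,0,0],[0,0,0],[0,0,0],[0,0,0],[0,0,0]]}'
python3 -m creep '{"delta_pos":[[0,0,0.3],[0,0,0.2],[0,0,0],[0,0,0]],"dr":[[0,0,0],[0,0,0],[0,0,0],[0,0,0]]}'
```

```text
time: 10.02
tcp_pos: [0.5014, 0.2026, 0.007]
orientation: [0.615, 0.789, 0.0, 0.0]
contact_force: [0.6, 0.4, -0.6]
finger_gap: 0.0
grasp_force: 0.0
time: 10.52
tcp_pos: [0.5014, 0.2026, 0.002]
orientation: [0.615, 0.789, -0.0, 0.0]
contact_force: [-0.1, 0.3, -0.9]
finger_gap: 0.0002
grasp_force: 0.0
```

```bash
python3 -m creep '{"delta_pos":[[0,0,0.2],[0,0,0.2],[0,0,0.2],[0,0,0],[0,0,0]],"dr":[[0,0,0],[0,0,0],[0,0,0],[0,0,0],[0,0,0]]}'
python3 -m creep '{"delta_pos":[[0,0,0.2],[0,0,0.2],[0,0,0],[0,0,0]],"dr":[[0,0,0],[0,0,0],[0,0,0],[0,0,0]]}'
```

```text
time: 11.15
tcp_pos: [0.5013, 0.2026, -0.004]
orientation: [0.615, 0.789, -0.0, 0.0]
contact_force: [-0.3, 0.1, 0.4]
finger_gap: 0.0003
grasp_force: 0.0
time: 11.65
tcp_pos: [0.5013, 0.2026, -0.008]
orientation: [0.615, 0.789, -0.0, 0.0]
contact_force: [0.1, -0.5, -0.3]
finger_gap: 0.0003
grasp_force: 0.0
```

Reported z is below the table with no contact, so the tips do sit higher than stated. I'll carry on down to contact.

```bash
python3 -m creep '{"delta_pos":[[0,0,0.2],[0,0,0.15],[0,0,0],[0,0,0]],"dr":[[0,0,0],[0,0,0],[0,0,0],[0,0,0]]}'
python3 -m creep '{"delta_pos":[[0,0,0.15],[0,0,0],[0,0,0]],"dr":[[0,0,0],[0,0,0],[0,0,0]]}'
python3 -m creep '{"delta_pos":[[0,0,0.15],[0,0,0],[0,0,0]],"dr":[[0,0,0],[0,0,0],[0,0,0]]}'
```

```text
time: 12.15
tcp_pos: [0.5013, 0.2026, -0.0116]
orientation: [0.615, 0.789, -0.0, 0.0]
contact_force: [-0.3, -0.4, 0.2]
finger_gap: 0.0005
grasp_force: 0.0
time: 12.52
tcp_pos: [0.5013, 0.2026, -0.013]
orientation: [0.615, 0.789, -0.0, 0.0]
contact_force: [-0.0, 0.2, -0.5]
finger_gap: 0.0005
grasp_force: 0.0
time: 12.9
tcp_pos: [0.5013, 0.2026, -0.0145]
orientation: [0.615, 0.789, -0.0, 0.0]
contact_force: [-0.2, -0.6, 0.7]
finger_gap: 0.0003
grasp_force: 0.0
```

```bash
python3 -m creep '{"delta_pos":[[0,0,0.15],[0,0,0],[0,0,0]],"dr":[[0,0,0],[0,0,0],[0,0,0]]}'
python3 -m creep '{"delta_pos":[[0,0,0.15],[0,0,0],[0,0,0]],"dr":[[0,0,0],[0,0,0],[0,0,0]]}' | grep -E "pos|contact"
python3 -m creep '{"delta_pos":[[0,0,0.1],[0,0,0],[0,0,0]],"dr":[[0,0,0],[0,0,0],[0,0,0]]}' | grep -E "pos|contact"
```

```text
time: 13.28
tcp_pos: [0.5013, 0.2026, -0.0161]
orientation: [0.615, 0.789, -0.0, 0.0]
contact_force: [0.2, -0.3, -0.6]
finger_gap: 0.0005
grasp_force: 0.0
tcp_pos: [0.5013, 0.2026, -0.0176]
contact_force: [0.6, 0.2, -0.0]
tcp_pos: [0.5013, 0.2026, -0.0185]
contact_force: [0.0, -0.4, -0.0]
```

```bash
python3 -m creep '{"delta_pos":[[0,0,0.1],[0,0,0],[0,0,0]],"dr":[[0,0,0],[0,0,0],[0,0,0]]}' | grep -E "pos|contact"
python3 -m creep '{"delta_pos":[[0,0,0.1],[0,0,0],[0,0,0]],"dr":[[0,0,0],[0,0,0],[0,0,0]]}' | grep -E "pos|contact"
python3 - <<'E'
from h import *
n='scene'; im,d=cap(n); W=cloud(n,d); P=W.reshape(-1,3)
s=readout.sense(); p=s['tcp_pos']; print(p)
P=P[(np.hypot(P[:,0]-p[0],P[:,1]-p[1])<.03)&(P[:,2]<.2)&(P[:,2]>.004)]
print(np.sort(P[:,2])[:12].round(4))
E
```

```text
tcp_pos: [0.5013, 0.2026, -0.0195]
contact_force: [0.2, 0.2, -0.4]
tcp_pos: [0.5014, 0.2027, -0.0199]
contact_force: [-1.7, -0.1, 6.1]
[ 0.501435    0.20265038 -0.01993081]
[0.0053 0.0055 0.0057 0.0059 0.0078 0.0081 0.0084 0.0096 0.0102 0.0111
 0.0119 0.0121]
```

Contact came at a reported z of −0.0195, so the real tip z is the reported z plus about 19.5 mm. I'll redo the grasp with that correction, tip at about 67 mm (reported 0.0475).

```bash
python3 -m creep '{"delta_pos":[[0,0,-2],[0,0,-4],[0,0,-4],[0,0,-3],[3,0.1,0],[4,0.15,0],[4,0.15,0],[0.95,0.1,0],[0,0,2],[0,0,2],[0,0,1.6],[0,0,0.5],[0,0,0],[0,0,0]],"dr":[[0,0,0],[0,0,0],[0,0,0],[0,0,0],[0,0,0],[0,0,0],[0,0,0],[0,0,0],[0,0,0],[0,0,0],[0,0,0],[0,0,0],[0,0,0],[0,0,0]]}' 1 45
python3 go.py .4775 .320 .0475 104.05
```

```text
time: 16.58
tcp_pos: [0.4776, 0.3199, 0.0492]
orientation: [0.615, 0.788, 0.001, 0.0]
contact_force: [-0.6, 0.3, 0.2]
finger_gap: 0.0916
grasp_force: 0.0
t 16.57 pos [0.4776 0.3199 0.0492] f [-0.61  0.28  0.2 ] gap 0.0916 grip 0.0 j [ 0.46  0.6   1.58 -0.    0.96  0.21]
shift cm (now frame) [ 0.01 -0.01  0.17] turn [ 0.0013 -0.0002  0.0007]
shift cm (after turn) [ 0.01 -0.01  0.17]
```

```bash
python3 -m creep '{"delta_pos":[[0,0,0.15],[0,0,0],[0,0,0],[0,0,0],[0,0,0],[0,0,0],[0,0,0],[0,0,0],[0,0,0],[0,0,0],[0,0,0]],"dr":[[0,0,0],[0,0,0],[0,0,0],[0,0,0],[0,0,0],[0,0,0],[0,0,0],[0,0,0],[0,0,0],[0,0,0],[0,0,0]]}' -1 45
python3 -m creep '{"delta_pos":[[0,0,0],[0,0,0],[0,0,-0.5],[0,0,-0.5],[0,0,0]],"dr":[[0,0,0],[0,0,0],[0,0,0],[0,0,0],[0,0,0]]}'
```

```text
time: 17.95
tcp_pos: [0.4776, 0.3199, 0.0471]
orientation: [0.615, 0.789, 0.0, 0.0]
contact_force: [3.8, 0.2, -1.9]
finger_gap: 0.0166
grasp_force: 45.0
time: 18.58
tcp_pos: [0.4766, 0.3197, 0.057]
orientation: [0.615, 0.789, -0.0, -0.0]
contact_force: [-0.3, -0.2, -6.1]
finger_gap: 0.0164
grasp_force: 45.0
```

Gripped: gap 16.4 mm, pad force 45 N, 6 N carried. I'll lift and carry it over the block.

```bash
python3 -m creep '{"delta_pos":[[0,0,-1],[0,0,-2],[0,0,-3],[0,0,-3],[0,0,-2],[0,0,0],[0,0,0],[0,0,0],[0,0,0]],"dr":[[0,0,0],[0,0,0],[0,0,0],[0,0,0],[0,0,0],[0,0,0.134],[0,0,0.134],[0,0,0.134],[0,0,0.134]]}'
python3 go.py .637 .0683 .165 73.3
```

```text
time: 19.7
tcp_pos: [0.4768, 0.3196, 0.1674]
orientation: [0.803, 0.596, -0.0, -0.0]
contact_force: [0.4, -0.1, -7.2]
finger_gap: 0.0165
grasp_force: 45.0
t 19.7 pos [0.4768 0.3196 0.1674] f [ 0.35 -0.13 -7.24] gap 0.0165 grip 44.994810819625854 j [ 0.46  0.46  1.45 -0.    1.23  0.75]
shift cm (now frame) [-19.4   22.63   0.24] turn [-0.0002  0.0003 -0.0029]
shift cm (after turn) [-19.47  22.57   0.24]
```

```bash
python3 -m creep '{"delta_pos":[[-1.7,2,0],[-3.6,4.2,0],[-3.6,4.2,0],[-3.6,4.2,0],[-3.6,4.2,0],[-2.2,2.5,0],[-1.1,1.3,0],[0,0,1.5],[0,0,2],[0,0,1.5],[0,0,0],[0,0,0]],"dr":[[0,0,0],[0,0,0],[0,0,0],[0,0,0],[0,0,0],[0,0,0],[0,0,0],[0,0,0],[0,0,0],[0,0,0],[0,0,0],[0,0,0]]}'
python3 go.py .637 .0683 .115 73.3
python3 - <<'E'
from h import *
p=readout.sense()['tcp_pos']
for n in('top','scene'):
    im,d=cap(n); W=cloud(n,d); P=W.reshape(-1,3)
    w=np.radians(73.3); ux=np.array([np.sin(w),-np.cos(w)]); uy=np.array([np.cos(w),np.sin(w)])
    Q=P[(np.hypot(P[:,0]-p[0],P[:,1]-p[1])<.12)&(P[:,2]>.09)&(P[:,2]<.145)]
    a=(Q[:,:2]-p[:2])@ux; b=(Q[:,:2]-p[:2])@uy
    print(n,len(Q),'along x',a.min().round(4),a.max().round(4),'y',np.percentile(b,[2,50,98]).round(4))
    e=Q[(abs(a)>.05)&(abs(b)<.02)]; print(' end pts',len(e),((e[:,:2]-p[:2])@uy).min(),((e[:,:2]-p[:2])@uy).max(),e[:,2].max())
    c=(240,90) if n=='scene' else None
    if n=='scene': s=im[100:200,170:300,::-1]
    else: t=im[100:200,190:320,::-1]
cv2.imwrite('pics/p4.png',np.vstack([cv2.resize(s,(390,300),interpolation=2),cv2.resize(t,(390,300),interpolation=2)]))
E
```

```text
time: 21.2
tcp_pos: [0.6384, 0.0698, 0.1176]
orientation: [0.802, 0.598, 0.0, 0.0]
contact_force: [0.5, 0.7, -5.8]
finger_gap: 0.0166
grasp_force: 45.0
t 21.2 pos [0.6384 0.0698 0.1176] f [ 0.49  0.65 -5.76] gap 0.0166 grip 44.99775052070618 j [-0.01  0.63  1.3   0.    1.21  0.28]
shift cm (now frame) [-0.19 -0.09  0.26] turn [ 0.001  -0.0003  0.0022]
shift cm (after turn) [-0.19 -0.09  0.26]Traceback (most recent call last):
  File "<stdin>", line 8, in <module>
    return umr_minimum(a, axis, None, out, keepdims, initial, where)
ValueError: zero-size array to reduction operation minimum which has no identity
```

```bash
cat > chk.py <<'E'
from h import *
p=readout.sense()['tcp_pos']
w=np.radians(73.3); ux=np.array([np.sin(w),-np.cos(w)]); uy=np.array([np.cos(w),np.sin(w)])
pic=[]
for n in('scene','top'):
    im,d=cap(n); W=cloud(n,d); P=W.reshape(-1,3)
    D=P[:,:2]-[.637,.0683]; a=D@ux; b=D@uy
    m=(abs(a)<.1)&(abs(b)<.03)&(P[:,2]>p[2]+.005-.028)&(P[:,2]<p[2]+.005+.018)&(abs(a)>.028)
    a,b,z=a[m],b[m],P[m,2]; print(n,len(a))
    if len(a)>5:
        print(' along',np.sort(a)[[0,1,-2,-1]].round(4),'across',np.percentile(b,[2,98]).round(4),'ztop',np.percentile(z,98).round(4))
        print(' slope',np.polyfit(a,b,1).round(4))
    pic.append(cv2.resize(im[100:200,170:300,::-1] if n=='scene' else im[100:200,190:320,::-1],(390,300),interpolation=2))
cv2.imwrite('pics/p4.png',np.vstack(pic))
E
python3 chk.py
```

```text
scene 120
 along [-0.0793 -0.0787  0.0637  0.0641] across [-0.0104  0.0131] ztop 0.1354
 slope [0.0584 0.0051]
top 0
```

View pics/p4.png

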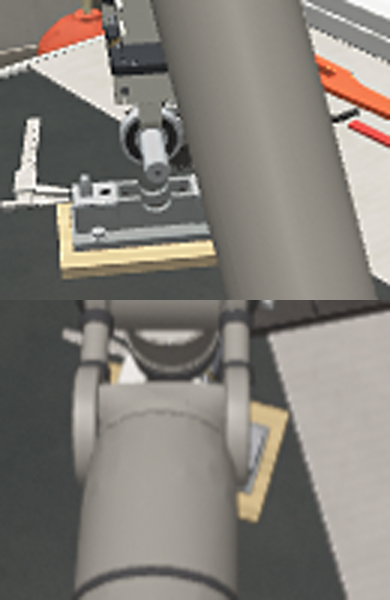

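The scene view (top half) shows the shaft end on over the block's notch at (155,170), the arm hiding part of the block. The top view is blocked by the arm. Scene depth puts the shaft 1 to 3 mm low along the bore, so I'll nudge it +1.5 mm and lower it while watching the contact height.

```bash
python3 -m creep '{"delta_pos":[[-0.17,0.16,0.5],[0,0,1],[0,0,1],[0,0,1],[0,0,0.7],[0,0,0.4],[0,0,0.2],[0,0,0],[0,0,0]],"dr":[[0,0,0],[0,0,0],[0,0,0],[0,0,0],[0,0,0],[0,0,0],[0,0,0],[0,0,0],[0,0,0]]}'
python3 go.py .637 .0683 .0611 73.3
python3 -m creep '{"delta_pos":[[0,0,0.2],[0,0,0],[0,0,0]],"dr":[[0,0,0],[0,0,0],[0,0,0]]}' | grep -E "pos|contact"
```

```text
time: 22.48
tcp_pos: [0.6395, 0.0671, 0.0694]
orientation: [0.802, 0.598, 0.0, 0.0]
contact_force: [0.1, -0.7, -6.4]
finger_gap: 0.0169
grasp_force: 45.0
t 22.48 pos [0.6395 0.0671 0.0694] f [ 0.07 -0.67 -6.38] gap 0.0169 grip 44.99807596206665 j [-0.01  0.68  1.35 -0.    1.11  0.28]
shift cm (now frame) [ 0.04 -0.27  0.83] turn [ 0.0007 -0.0001  0.0015]
shift cm (after turn) [ 0.04 -0.27  0.83]
tcp_pos: [0.6392, 0.0672, 0.067]
contact_force: [0.1, 0.2, -6.5]
```

```bash
python3 -m creep '{"delta_pos":[[0,0,0.2],[0,0,0.15],[0,0,0],[0,0,0]],"dr":[[0,0,0],[0,0,0],[0,0,0],[0,0,0]]}' | grep -E "pos|contact"
python3 -m creep '{"delta_pos":[[0,0,0.15],[0,0,0],[0,0,0]],"dr":[[0,0,0],[0,0,0],[0,0,0]]}' | grep -E "pos|contact"
python3 -m creep '{"delta_pos":[[0,0,0.1],[0,0,0],[0,0,0]],"dr":[[0,0,0],[0,0,0],[0,0,0]]}' | grep -E "pos|contact"
```

```text
tcp_pos: [0.6392, 0.0672, 0.0635]
contact_force: [0.6, 0.7, -6.0]
tcp_pos: [0.6396, 0.0673, 0.0623]
contact_force: [1.1, 1.5, -3.5]
tcp_pos: [0.6398, 0.0675, 0.062]
contact_force: [-0.3, 3.4, 5.8]
```

It touched down at the expected height, about 62 mm reported. I'll release.

```bash
python3 -m creep '{"delta_pos":[[0,0,-0.1],[0,0,0],[0,0,0],[0,0,0],[0,0,0],[0,0,0],[0,0,0],[0,0,0],[0,0,0],[0,0,-0.5],[0,0,-2],[0,0,-4],[0,0,-4]],"dr":[[0,0,0],[0,0,0],[0,0,0],[0,0,0],[0,0,0],[0,0,0],[0,0,0],[0,0,0],[0,0,0],[0,0,0],[0,0,0],[0,0,0],[0,0,0]]}' 1 45
python3 go.py .497 -.2405 .165 95.2
```

```text
time: 25.72
tcp_pos: [0.6391, 0.0672, 0.1684]
orientation: [0.802, 0.598, -0.0, -0.0]
contact_force: [-0.1, -0.5, -0.4]
finger_gap: 0.092
grasp_force: 0.0
t 25.73 pos [0.6391 0.0672 0.1684] f [-0.08 -0.46 -0.45] gap 0.092 grip 0.0 j [-0.01  0.59  1.23 -0.    1.33  0.28]
shift cm (now frame) [-33.55  -4.82   0.34] turn [-1.000e-04  1.000e-04 -3.807e-01]
shift cm (after turn) [-29.35 -16.94   0.34]
```

```bash
python3 -m creep '{"delta_pos":[[0,0,0],[0,0,0],[0,0,0],[-2,-1.15,0],[-4,-2.3,0],[-4.4,-2.55,0],[-4.4,-2.55,0],[-4.4,-2.55,0],[-4.4,-2.55,0],[-3.5,-2,0],[-2.25,-1.3,0],[0,0,0]],"dr":[[0,0,-0.127],[0,0,-0.127],[0,0,-0.127],[0,0,0],[0,0,0],[0,0,0],[0,0,0],[0,0,0],[0,0,0],[0,0,0],[0,0,0],[0,0,0]]}'
python3 go.py .497 -.2405 .017 95.2
python3 - <<'E'
from h import *
w=np.radians(73.3); ux=np.array([np.sin(w),-np.cos(w)]); uy=np.array([np.cos(w),np.sin(w)])
for n in('scene','top'):
    im,d=cap(n); W=cloud(n,d); P=W.reshape(-1,3); D=P[:,:2]-[.637,.0683]; a=D@ux; b=D@uy
    m=(abs(a)<.1)&(abs(b)<.04)&(P[:,2]>.066)&(P[:,2]<.12); print(n,m.sum(),cv2.minAreaRect((np.c_[a,b][m]*1000).astype(np.float32)))
    m=m&(abs(a)<.075)&(abs(a)>.03); k=m&(P[:,2]>.07); print(' shaft b',np.median(b[k]),'ztop',np.percentile(P[k,2],95))
    m=(abs(b)<.04)&(abs(a)<.03)&(P[:,2]>.083)&(P[:,2]<.12); print(' bearing',m.sum(),a[m].mean(),b[m].mean(),P[m,2].max())
    m=(abs(b)<.1)&(abs(b)>.04)&(abs(a)<.04)&(P[:,2]>.055)&(P[:,2]<.066); r=cv2.minAreaRect((np.c_[a,b][m]*1000).astype(np.float32)); print(' block',r)
    for sg in(1,-1):
        m=(abs(b*sg-.07)<.012)&(abs(a)<.015)&(P[:,2]>.068)&(P[:,2]<.09); print(' dowel',sg,m.sum(),a[m].mean().round(4),b[m].mean().round(4),np.ptp(b[m]))
E
```

```text
time: 27.22
tcp_pos: [0.4965, -0.2421, 0.1675]
orientation: [0.675, 0.738, -0.0, 0.0]
contact_force: [0.1, 1.3, 1.0]
finger_gap: 0.0919
grasp_force: 0.0
t 27.23 pos [ 0.4965 -0.2421  0.1675] f [0.1  1.29 0.99] gap 0.0919 grip 0.0 j [-0.59  0.42  1.51 -0.    1.21 -0.68]
shift cm (now frame) [ 0.17  0.06 15.05] turn [ 0.0004  0.0007 -0.0027]
shift cm (after turn) [ 0.16  0.07 15.05]
scene 314 ((1.1107444763183594, -0.7880668640136719), (62.131736755371094, 148.028076171875), 74.06501007080078)
 shaft b 0.00038722849889161475 ztop 0.07897360330523433
 bearing 81 -0.0014178852281278168 0.00018282707151051988 0.09958370851228987
 block ((-2.3077144622802734, 0.330230712890625), (52.325408935546875, 167.7095489501953), 1.9773679971694946)
 dowel 1 18 -0.0027 0.0699 0.012313208661255959
 dowel -1 13 -0.0006 -0.0696 0.009626758604080118
top 459 ((3.178863525390625, -2.2766990661621094), (144.0514373779297, 68.30029296875), 16.619863510131836)
 shaft b -0.0007223817867010066 ztop 0.08259140817805243
 bearing 108 0.0021746537982617986 -0.0008514963917235188 0.10342906504074749
 block ((-0.3559761047363281, 0.49323272705078125), (43.9750862121582, 167.6107940673828), 0.8374344706535339)
 dowel 1 16 -0.0031 0.069 0.009585748625956195
 dowel -1 12 -0.001 -0.0702 0.009805434601634147
```

Run:
```python
from h import *
w=np.radians(73.3); ux=np.array([np.sin(w),-np.cos(w)]); uy=np.array([np.cos(w),np.sin(w)])
for n in('scene','top'):
    im,d=load(n); W=cloud(n,d); P=W.reshape(-1,3); D=P[:,:2]-[.637,.0683]; a=D@ux; b=D@uy
    m=(abs(a)<.09)&(abs(a)>.026)&(abs(b)<.025)&(P[:,2]>.07)&(P[:,2]<.09); s=np.polyfit(a[m],b[m],1); z=np.polyfit(a[m],P[m,2],1)
    print(n,m.sum(),'yaw rad,b0',s.round(4),'zslope',z.round(4),'ends',np.percentile(a[m],[0,1,99,100]).round(4))
# cap again
from fit import rectfit
from scipy import ndimage
im,d=load('scene'); W=cloud('scene',d); M=(np.hypot(W[...,0]-.5,W[...,1]+.24)<.11)&(W[...,2]>.01)&(W[...,2]<.06); print(M.sum())
```

```text
scene 100 yaw rad,b0 [0.0058 0.0004] zslope [0.0062 0.0754] ends [-0.0743 -0.0741  0.0779  0.0788]
top 224 yaw rad,b0 [-0.0094 -0.0005] zslope [-0.0019  0.0778] ends [-0.0718 -0.0713  0.0736  0.0767]
556
```

```bash
python3 -m creep '{"delta_pos":[[0.1,0.05,2],[0,0,3],[0,0,3],[0,0,3],[0,0,1.5],[0,0,0.7],[0,0,0],[0,0,0]],"dr":[[0,0,0],[0,0,0],[0,0,0],[0,0,0],[0,0,0],[0,0,0],[0,0,0],[0,0,0]]}' 1 60
python3 go.py .497 -.2405 .017 95.2
```

```text
time: 28.32
tcp_pos: [0.4981, -0.2398, 0.036]
orientation: [0.674, 0.739, 0.0, 0.001]
contact_force: [0.2, 0.1, 0.3]
finger_gap: 0.0921
grasp_force: 0.0
t 28.32 pos [ 0.4981 -0.2398  0.036 ] f [0.23 0.08 0.26] gap 0.0921 grip 0.0 j [-0.59  0.58  1.66 -0.    0.9  -0.68]
shift cm (now frame) [-0.05 -0.12  1.9 ] turn [0.0015 0.0013 0.0003]
shift cm (after turn) [-0.06 -0.12  1.9 ]
```

The shaft lies true in the seat (yaw under 0.01 rad, centre within 2 mm). Now I'll grip the cap.

```bash
python3 -m creep '{"delta_pos":[[0,-0.05,1],[0,0,0.7],[0,0,0.3],[0,0,0],[0,0,0]],"dr":[[0,0,0],[0,0,0],[0,0,0],[0,0,0],[0,0,0]]}' 1 60
python3 -m creep '{"delta_pos":[[0,0,0],[0,0,0],[0,0,0],[0,0,0],[0,0,0],[0,0,0],[0,0,0],[0,0,0]],"dr":[[0,0,0],[0,0,0],[0,0,0],[0,0,0],[0,0,0],[0,0,0],[0,0,0],[0,0,0]]}' -1 60
```

```text
time: 28.95
tcp_pos: [0.4971, -0.2397, 0.0151]
orientation: [0.674, 0.739, -0.0, 0.0]
contact_force: [0.8, 0.4, -1.4]
finger_gap: 0.092
grasp_force: 0.0
time: 29.95
tcp_pos: [0.4974, -0.2397, 0.0151]
orientation: [0.674, 0.739, 0.0, 0.0]
contact_force: [2.7, 0.5, -0.2]
finger_gap: 0.0392
grasp_force: 60.0
```

```bash
python3 -m creep '{"delta_pos":[[0,0,-0.5],[0,0,-1],[0,0,-2],[0,0,-3],[0,0,-4],[0,0,-4],[0,0,-2],[0,0,0],[0,0,0],[0,0,0],[0,0,0]],"dr":[[0,0,0],[0,0,0],[0,0,0],[0,0,0],[0,0,0],[0,0,0],[0,0,0],[0,0,0.127],[0,0,0.127],[0,0,0.126],[0,0,0]]}'
python3 go.py .637 .068 .165 73.3
```

```text
time: 31.32
tcp_pos: [0.4965, -0.2393, 0.1801]
orientation: [0.801, 0.598, -0.0, -0.0]
contact_force: [-0.8, 0.2, -5.5]
finger_gap: 0.0394
grasp_force: 60.0
t 31.32 pos [ 0.4965 -0.2393  0.1801] f [-0.8   0.16 -5.55] gap 0.0394 grip 59.981911182403564 j [-0.59  0.41  1.49 -0.    1.24 -0.3 ]
shift cm (now frame) [33.46  4.74  1.51] turn [-0.0008 -0.      0.0036]
shift cm (after turn) [33.47  4.62  1.51]
```

```bash
python3 -m creep '{"delta_pos":[[2,0.3,0],[4,0.55,0],[5,0.7,0],[5,0.7,0],[5,0.7,0],[5,0.7,0],[4,0.55,0],[2.5,0.35,0],[0.97,0.1,0],[0,0,1.5],[0,0,2],[0,0,1],[0,0,0],[0,0,0]],"dr":[[0,0,0.003],[0,0,0],[0,0,0],[0,0,0],[0,0,0],[0,0,0],[0,0,0],[0,0,0],[0,0,0],[0,0,0],[0,0,0],[0,0,0],[0,0,0],[0,0,0]]}'
python3 go.py .637 .068 .125 73.3
python3 - <<'E'
from h import *
s=readout.sense(); p=s['tcp_pos']; h=p[2]-.0151; print(h)
w=np.radians(73.3); ux=np.array([np.sin(w),-np.cos(w)]); uy=np.array([np.cos(w),np.sin(w)])
pic=[]
for n in('scene','top'):
    im,d=cap(n); W=cloud(n,d); P=W.reshape(-1,3); D=P[:,:2]-p[:2]; a=D@ux; b=D@uy
    m=(abs(a)<.04)&(abs(b)<.1)&(abs(b)>.03)&(P[:,2]>h-.004)&(P[:,2]<h+.022); print(n,m.sum())
    if m.sum()>10: print(np.percentile(a[m],[0,2,98,100]).round(4),np.percentile(b[m],[0,1,99,100]).round(4),np.percentile(P[m,2],[2,98]).round(4))
    m=m&(P[:,2]<h+.013)
    if m.sum()>10: print(' yaw front face',m.sum(),np.polyfit(b[m],a[m],1),'z0',P[m,2].min())
    if n=='scene': cv2.imwrite('pics/p5.png',cv2.resize(im[90:190,170:300,::-1],(780,600),interpolation=2))
E
```

```text
time: 33.08
tcp_pos: [0.6382, 0.0672, 0.1357]
orientation: [0.803, 0.597, 0.0, 0.0]
contact_force: [0.5, -0.7, -4.9]
finger_gap: 0.0394
grasp_force: 60.0
t 33.08 pos [0.6382 0.0672 0.1357] f [ 0.48 -0.66 -4.92] gap 0.0394 grip 59.98151242733002 j [-0.01  0.61  1.28 -0.    1.25  0.28]
shift cm (now frame) [ 0.05 -0.14  1.07] turn [ 0.0011 -0.0002 -0.0009]
shift cm (after turn) [ 0.05 -0.14  1.07]
0.120571805932714
scene 203
[-0.0253 -0.024   0.0189  0.0221] [-0.0334 -0.0332  0.0813  0.0819] [0.1199 0.1392]
 yaw front face 95 [ 0.06271946 -0.0181604 ] z0 0.11816007615778713
top 67
[-0.0219 -0.02    0.0215  0.0222] [-0.0852 -0.0851  0.0752  0.0759] [0.1299 0.1412]
```

View pics/p5.png

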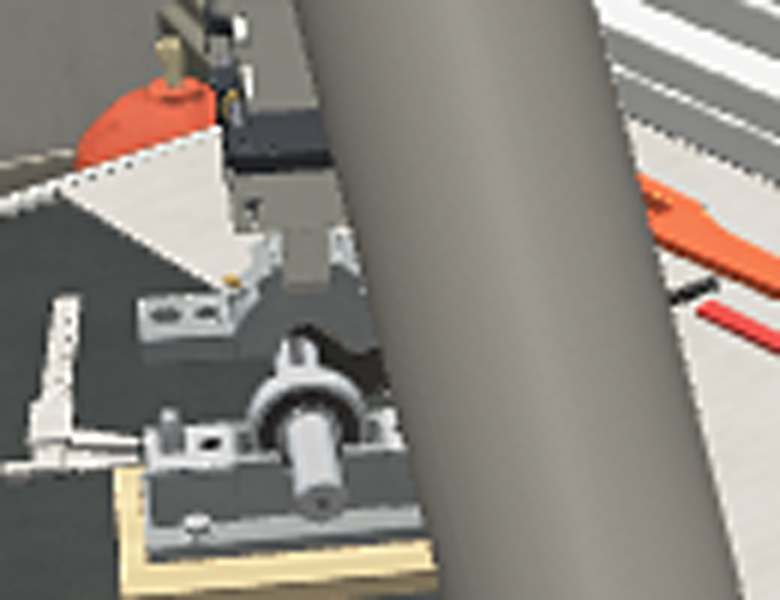

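The picture shows the cap level above the block. Its nipple end is at (230,280), over the thick dowel at (170,430), and the shaft sits in its notch. The cap's centre is about 1 mm low along y in the grip, so I'll correct that and lower onto the dowels.

```bash
python3 -m creep '{"delta_pos":[[0.17,-0.09,0.5],[0,0,1],[0,0,1],[0,0,0.6],[0,0,0.3],[0,0,0],[0,0,0]],"dr":[[0,0,0],[0,0,0],[0,0,0],[0,0,0],[0,0,0],[0,0,0],[0,0,0]]}' | grep -E "pos|contact"
python3 -m creep '{"delta_pos":[[0,0,0.2],[0,0,0.2],[0,0,0.2],[0,0,0],[0,0,0]],"dr":[[0,0,0],[0,0,0],[0,0,0],[0,0,0],[0,0,0]]}' | grep -E "pos|contact"
python3 go.py .6378 .0691 .08 73.3; python3 -c "
from station import readout; print(readout.sense()['wrist_torque'])"
```

```text
tcp_pos: [0.6377, 0.0695, 0.1013]
contact_force: [-0.3, -0.1, -5.3]
tcp_pos: [0.6375, 0.0695, 0.095]
contact_force: [-0.3, -0.6, -5.4]
t 34.67 pos [0.6375 0.0695 0.095 ] f [-0.29 -0.55 -5.4 ] gap 0.0391 grip 59.98129069805145 j [-0.01  0.65  1.33 -0.    1.16  0.28]
shift cm (now frame) [-0.03  0.04  1.5 ] turn [ 0.0001  0.0001 -0.0006]
shift cm (after turn) [-0.03  0.04  1.5 ]
[-0.02630066 -0.07870737 -0.00297303]
```

Now over the dowel tips with no contact. I'll continue in small steps.

```bash
python3 -m creep '{"delta_pos":[[0,0,0.2],[0,0,0.2],[0,0,0],[0,0,0]],"dr":[[0,0,0],[0,0,0],[0,0,0],[0,0,0]]}' | grep -E "pos|contact"
python3 -m creep '{"delta_pos":[[0,0,0.2],[0,0,0.1],[0,0,0],[0,0,0]],"dr":[[0,0,0],[0,0,0],[0,0,0],[0,0,0]]}' | grep -E "pos|contact"
python3 -c "
from station import readout; print(readout.sense()['wrist_torque'])"
```

```text
tcp_pos: [0.6374, 0.0695, 0.0909]
contact_force: [0.5, 0.5, -5.9]
tcp_pos: [0.6375, 0.0695, 0.088]
contact_force: [-0.2, 0.7, -5.5]
[ 0.00803567 -0.13241201  0.04926504]
```

```bash
python3 -m creep '{"delta_pos":[[0,0,0.2],[0,0,0.1],[0,0,0],[0,0,0]],"dr":[[0,0,0],[0,0,0],[0,0,0],[0,0,0]]}' | grep -E "pos|contact"
python3 -m creep '{"delta_pos":[[0,0,0.2],[0,0,0.1],[0,0,0],[0,0,0]],"dr":[[0,0,0],[0,0,0],[0,0,0],[0,0,0]]}' | grep -E "pos|contact"
python3 -c "
from station import readout; print(readout.sense()['wrist_torque'])"
```

```text
tcp_pos: [0.6376, 0.0695, 0.0851]
contact_force: [1.6, -0.5, -5.7]
tcp_pos: [0.6376, 0.0695, 0.082]
contact_force: [2.3, 0.3, -4.8]
[-0.00952984 -0.37053176  0.1193908 ]
```

```bash
python3 -m creep '{"delta_pos":[[0,0.05,0.1],[0,0,0.15],[0,0,0],[0,0,0]],"dr":[[0,0,0],[0,0,0],[0,0,0],[0,0,0]]}' | grep -E "pos|contact"
python3 -m creep '{"delta_pos":[[0,0,0.15],[0,0,0],[0,0,0]],"dr":[[0,0,0],[0,0,0],[0,0,0]]}' | grep -E "pos|contact"
python3 -m creep '{"delta_pos":[[0,0,0.15],[0,0,0],[0,0,0]],"dr":[[0,0,0],[0,0,0],[0,0,0]]}' | grep -E "pos|contact|gap"
python3 -c "
from station import readout; print(readout.sense()['wrist_torque'])"
```

```text
tcp_pos: [0.6381, 0.0693, 0.0802]
contact_force: [-0.8, 0.3, 3.6]
tcp_pos: [0.6382, 0.0693, 0.0787]
contact_force: [-2.6, 0.3, 5.4]
tcp_pos: [0.6384, 0.0693, 0.0777]
contact_force: [-2.9, 0.1, 8.1]
finger_gap: 0.0397
[-0.08863693  0.45737048 -0.0066638 ]
```

```bash
python3 -m creep '{"delta_pos":[[0,-0.02,0.15],[0,0,0],[0,0,0]],"dr":[[0,0,0],[0,0,0],[0,0,0]]}' | grep -E "pos|contact"
python3 -m creep '{"delta_pos":[[0,0,0.15],[0,0,0],[0,0,0]],"dr":[[0,0,0],[0,0,0],[0,0,0]]}' | grep -E "pos|contact"
python3 -m creep '{"delta_pos":[[0,0,0.1],[0,0,0],[0,0,0]],"dr":[[0,0,0],[0,0,0],[0,0,0]]}' | grep -E "time|pos|contact|gap"
python3 -c "
from station import readout; print(readout.sense()['wrist_torque'])"
```

```text
tcp_pos: [0.6385, 0.0693, 0.0767]
contact_force: [-3.4, -0.4, 10.3]
tcp_pos: [0.6386, 0.0693, 0.0761]
contact_force: [-4.8, -1.6, 16.2]
time: 39.05
tcp_pos: [0.6387, 0.0692, 0.0761]
contact_force: [-6.2, -1.4, 21.7]
finger_gap: 0.0393
[-7.38160088e-02  1.36724931e+00 -1.02977432e-03]
```

It stopped at 0.0761, exactly the computed shut height, with the force rising stiffly. I'll ease the side force, add a little push and check with the camera.

```bash
python3 -m creep '{"delta_pos":[[0,-0.06,0.1],[0,0,0],[0,0,0],[0,0,0]],"dr":[[0,0,0],[0,0,0],[0,0,0],[0,0,0]]}' | grep -E "pos|contact|gap|grasp"
python3 - <<'E'
from h import *
w=np.radians(73.3); ux=np.array([np.sin(w),-np.cos(w)]); uy=np.array([np.cos(w),np.sin(w)])
for n in('scene','top'):
    im,d=cap(n); W=cloud(n,d); P=W.reshape(-1,3); D=P[:,:2]-[.637,.0683]; a=D@ux; b=D@uy
    for lo,hi in((.045,.082),(-.082,-.045)):
        m=(abs(a)<.018)&(b>lo)&(b<hi)&(P[:,2]>.05)&(P[:,2]<.1); 
        if m.sum()>5: print(n,lo,m.sum(),'lug top z',np.median(P[m,2]).round(4))
    if n=='scene': cv2.imwrite('pics/p6.png',cv2.resize(im[100:190,170:290,::-1],(800,600),interpolation=2))
E
```

```text
tcp_pos: [0.6387, 0.0692, 0.0761]
contact_force: [-6.9, -2.2, 26.6]
finger_gap: 0.0392
grasp_force: 60.0
scene 0.045 95 lug top z 0.0757
top -0.082 34 lug top z 0.0779
```

View pics/p6.png

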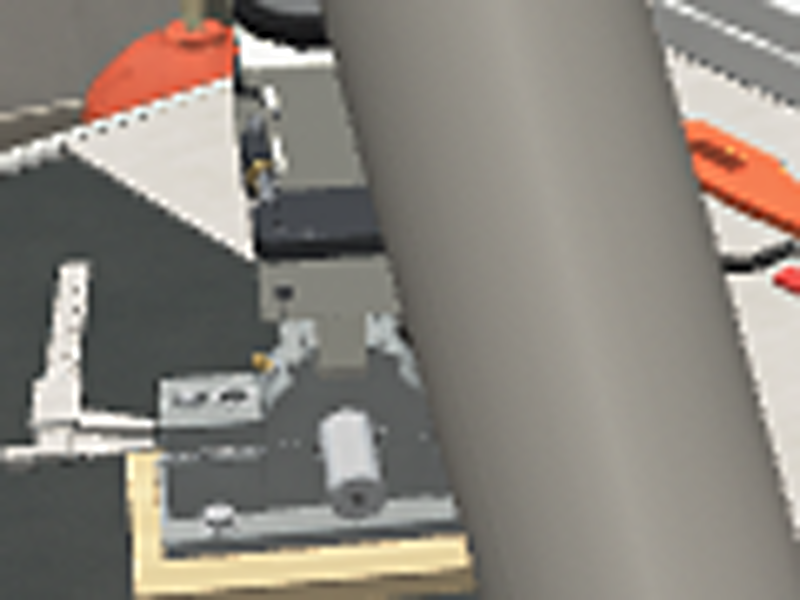

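The picture shows the cap flush on the lower half with no gap along the joint line (160–440, 445), and the thick dowel up through the hole at (185,398). Both lug tops read about 77 mm after correction, which is the shut height. Pushing with 27 N and the arm at rest, I'm handing in.

```bash
python3 -c "
from station import workorder,readout; print(readout.sense()['time']); print(workorder.close_job())"
```

```text
39.65
the job is handed in; nothing more can be done
None
```

The shaft is in the seat and let go, the cap is on its dowels and held pressed shut with about 27 N, and the job was handed in at 39.7 s; no verdict came back, but the final camera and force readings showed the joint shut at both ends.

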